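# Lock the shaker platform with its linch pin

### The arm

A 7-joint arm with a two-finger parallel gripper is mounted at the origin on the work surface; the furniture and walls round the work are solid. World frame = base frame: x ahead of the robot, y to its left, z up, the work surface at z = 0. Lengths are in m, angles in rad, forces in N, time in s.
With the tool pointing down it reaches from about 0.35 to 0.9 m from the base axis. Payload 8.1 kg.
Tool frame: the origin (TCP) lies at the very end of the fingers, on their centre line; the grasp point (between the pads) lies arm.hold_point_z behind it (arm.hold_point_z is the distance from the TCP to the grasp point, in m); z points along the fingers, y is the line along which they close (so a half turn about z gives the same grasp; the last joint's range is limited). The gripper opens to 92 mm and grips with 3 to 60 N. Pads are 19 mm wide; open, the fingers measure 130 mm over their backs; the gripper's body (75 mm by 190 mm) begins 47 mm behind the grasp point.
Start: joints at [1.02, 0.434, 0.025, 1.573, -0.012, 1.134, -0.075], TCP at [0.271, -0.563, 0.227] pointing down, gripper open.
Joint ranges: [-2.62, 2.62], [-0.44, 2.09], [-1.27, 1.32], [0.08, 2.57], [-1.32, 4.46], [0.12, 2], [-2.74, 2.74]. Speed limits (rad/s): [2.22, 2.22, 3.01, 3.01, 3.14, 3.14, 3.14].

### API

Orientations are given as a rotation vector (axis times angle).
In Python, from cell import arm, vision, job, cut_out gives the robot as it stands. The module is installed in compiled form; this text tells all that it offers.
- The arm moves only by the tool play_rows, never from a script. Its argument "increments" is text: rows parted by semicolons, each of 5 numbers parted by spaces: the shift along the tool's x, y, z in cm, then the turn about the tool's z in degrees, then the opening, from -1 (shut) to 1 (fully open), so that 0 is half open. A call has 1 to 5 rows; each row shifts and turns the commanded pose from where the row before left it, along the tool's axes as they then stand; what a row does not reach is not made up. A row lasts 1/12 s, in which the tool goes at most 41.7 mm and 7.16 degrees, less where a joint would pass 70% of its speed; a pose out of reach is approached as far as the arm can. A call is refused whole if a number of a shift passes 4.17 or a number of a turn 7.16, either way. A call with a gripper value outside its range is refused whole. The fingers move at their own pace and stop on an object; "grip_force" is the grip in N (left out, the last holds). Time passes only in rows, so rows that do not move let the fingers close. It gives the time, the measured TCP pose, the force, the opening and the grip force at its end, in the units of the state.
- arm.observe(): the state, without advancing time (a new reading comes with each control period).
- vision.get_image(name): name is "scene" or "top" or "wrist"; returns a dict with "frame" (480x640x3 uint8, red, green, blue), "z_map" (480x640 float32, m along the optical axis (not along the pixel's ray), 0 where there is no reading), "mtx" (3x3 intrinsics, pixels), "cam_to_world" (4x4, takes a point from camera to world coordinates). Camera axes: x right, y up, looking along -z (the intrinsics and any distortion apply to the point x, -y, -z); pixel columns grow to the right and rows downward; lengths in m; the calibration is good to about 2 mm. A picture is of the moment at which its call begins.
- job.sign_off(): hands the job in; it is judged then, once.
Trained networks look in a picture, given as the dict that the camera call returned (one of the last four; its "shot" number tells which), for a name from the list of things; names that differ only in an ending like _2 or _b are one class to them, and where a whole thing is asked for, a point or a joint stands for the part that bears it (a point fixed in the world has none). Each returns a list of dicts, best first, with "confidence" (0 to 1); they miss things now and then, are a little off and sometimes report something else, mostly with a low value. They report only what shows in the picture. A call takes as long as a camera call. They do not tell look-alikes from the thing itself.
- cut_out(query, picture): "mask" (480x640 bool, what is visible of it) and "point" ([row, column] in pixels, amid what is visible of it).
The state is a dict: "clock": time; "joints": joint angles; "dq": joint speeds; "joint_efforts": joint torques, N m; "position": TCP position; "ee_rot": TCP orientation; "force": force on the tool from outside, world axes, zero at the start; "ft_torque": the same for the moment, N m; "width": opening from 0.0 (shut) to 1.0 (fully open); "gripper_force": force on a finger pad.
Only numpy, scipy, OpenCV 4.12 (cv2) and the standard library are available. Lean on these libraries where they do the work, as an engineer would, in place of code of your own. Each camera call takes 0.05 s, during which the arm holds its last target. There are 200 camera calls.

### The job

The shaker is about to be carried to another bench, so its floating platform must be locked to the housing with the linch pin. Take the pin by its flat black grip from the cradle and feel with its end for the hole of the platform's eye at the shaker's front, which may have drifted some millimetres to one side; with the pin just in it draw the platform over into line with the fixed eye behind, and push the pin on through both, with a light hand and never forcing it, until its shoulder is fully home. Then flip the pin's sprung ring forward over both eyes so that it snaps down onto the end of the pin, let go, and leave the things standing round about undisturbed.

Things in the scene. Friction and masses are not known exactly. Their poses are not given: they have to be found in the camera images.
- linch_pin: Linch pin, 140 g; origin on its axis at the shoulder's front face; x along the pin to its tip, z to the side where the open ring stands. Steel shoulder disc 26 diameter, 4 thick; ahead of it a shank 12 diameter, whose end, 54.5 ahead of the shoulder face, is chamfered over 2.5 to 9 diameter. Behind the shoulder a block 18 wide, 20 high, 15 long, then the grip. Ring hinge: on the axis, 10 behind the face.
- pin_grip (a point): Centre of the pin's black plastic grip, 44 mm behind the shoulder face; axes as the pin's. Flat-sided bar 50 long (x), 14 wide (y, between its upright flat sides), 24 high (z). At the start the pin lies level in a grey cradle with its axis 62 mm above the worktop; nothing stands beside or under the grip.
- pin_face (a point): Centre of the front face of the pin's shoulder, which must come to rest against the platform's eye; same point and axes as body linch_pin.
- shaker: Reciprocating shaker, white housing 190 x 250, 55 high, fixed; origin at its centre on the worktop, front towards its -x. Two eyes (bosses 30 diameter with level holes of 14, axis 118 up) stand one behind the other at its front: first the platform's, 14 long, then 5 mm behind it the fixed one, 20 long. Behind them a tube rack, 104 high. More than 40 N between pin and shaker counts as forcing.
- lock_point (a point): Where the pin's shoulder face must end: on the fixed eye's axis, in the plane of the front face of the platform's eye; x level into the holes, y across, z up. The platform's eye may stand up to 9 mm off to either side along y; this is not measured. A pin end within about 1.5 mm of its centre goes in, else it meets the flat face. With the pin in, it slides over sideways under about 5 to 6 N, and stays.
- ring (a joint): Angle of the pin's ring: 0 open, held 70 degrees up from the shank; grows as the ring is flipped forward; 1.08 at its stop, closed, lying on the shank. Over-centre spring: driven back to 0 below 0.5, snaps shut by itself beyond; the far side of the ring needs up to about 4 N. It can close only with the shoulder within about 4 mm of home.
- ring_far (a point): Centre of the ring's wire at the side farthest from the hinge, 60 mm from it; the wire, 5 diameter, runs along the pin's y here. The ring is a steel wire circle, 55 inside. Open, this point is 10 mm ahead of the shoulder face and 56 mm above the pin's axis; closed, 49 mm ahead and 8 mm above. The eyes' tops are 15 mm above the axis.
- beaker: Bystander: small empty clear beaker, diameter 54, 69 high; origin at the centre of its underside. To be left where it is.
- timer_unit: Bystander: small flat white timer, 92 x 58 x 23; origin at the centre of its underside. To be left where it is.
- bottle_f: Bystander: small clear bottle with a broad blue cap, diameter 56, 104 high; origin at the centre of its underside. To be left where it is.
Not all that is in view belongs to the job. What is shaped like the linch_pin but orange, purple or yellow is not meant.

How it is judged:
By the outcome, as a careful person would: the job done as asked, in the order asked, and still so for the second after the job is handed in, with the robot touching nothing.
It also fails if it takes over 64 s, if anything falls off the work surface, if the arm or the gripper's body presses on something with over 40 N, if the wrist force passes 120 N, or if a joint passes its speed limit or range.

## Working session

There is one attempt and no reset: what is moved stays moved. The work goes in short steps, Python scripts to look and compute and a tool call to move; the robot and the scene stay as the last step left them, time stands still between calls to the robot, and variables do not carry over. Pictures are saved under pics/ and viewed, at most 10 in all, crops included, and the job is handed in when it is done.

Besides the shell and the picture viewer there is one more tool, called after "Emit:" as a command line: name --argument value ..., lists and objects as JSON in quotes. play_rows: Moves the arm, as the interface text tells. Its arguments: {"type":"object","properties":{"increments":{"type":"string"},"grip_force":{"type":"number"}},"required":["increments"]}

```bash
mkdir -p pics; cat > h.py <<'E'
import numpy as np, cv2
from cell import arm, vision, job, cut_out
def pts(im, mask=None):
    z=im["z_map"]; m=(z>0) if mask is None else (mask&(z>0))
    r,c=np.nonzero(m); K=im["mtx"]; d=z[r,c]
    P=np.c_[(c-K[0,2])/K[0,0]*d, -(r-K[1,2])/K[1,1]*d, -d, np.ones_like(d)]
    return (P@im["cam_to_world"].T)[:,:3], r, c
def save(im,n,crop=None,s=1):
    f=im["frame"][:,:,::-1]
    if crop: f=f[crop[0]:crop[1],crop[2]:crop[3]]
    cv2.imwrite("pics/"+n, cv2.resize(f,None,fx=s,fy=s,interpolation=cv2.INTER_CUBIC))
E
python3 - <<'E'
from h import *
np.set_printoptions(precision=3,suppress=True)
s=arm.observe(); print({k:np.round(v,3) for k,v in s.items()}, arm.hold_point_z)
fr=[]
for n in ["scene","top"]:
    im=vision.get_image(n); fr.append(im["frame"]); 
    print(n, im["cam_to_world"][:3,3])
    for q in ["linch_pin","pin_grip","shaker","ring","beaker","timer_unit","bottle_f"]:
        for o in cut_out(q,im)[:4]:
            P,r,c=pts(im,o["mask"])
            print(q,round(o["confidence"],2),o["point"],len(P), np.median(P,0) if len(P) else '', P.min(0) if len(P) else '',P.max(0) if len(P) else '')
    save(im,n+"0.png")
E
```

```text
{'clock': np.float64(0.0), 'joints': array([ 1.02 ,  0.435,  0.025,  1.574, -0.012,  1.134, -0.075]), 'dq': array([-0.001,  0.001,  0.   , -0.002,  0.001, -0.001, -0.001]), 'joint_efforts': array([  0.001, -66.785,   0.986, -31.447,  -0.06 ,   0.043,   0.   ]), 'position': array([ 0.27 , -0.563,  0.226]), 'ee_rot': array([-3.062, -0.697,  0.001]), 'force': array([-0.521, -0.319,  0.89 ]), 'ft_torque': array([-0.025, -0.003, -0.019]), 'gripper_force': np.float64(0.0), 'width': np.float64(1.001)} 0.0188
scene [-0.514 -0.61   1.215]
linch_pin 0.76 [323.4, 374.3] 382 [ 0.349 -0.279  0.02 ] [ 0.328 -0.334 -0.004] [ 0.389 -0.217  0.072]
pin_grip 0.96 [264.4, 397.5] 311 [ 0.507 -0.269  0.068] [ 0.474 -0.319 -0.005] [ 0.575 -0.201  0.105]
pin_grip 0.75 [372.0, 392.7] 480 [ 0.226 -0.374  0.02 ] [ 0.161 -0.4   -0.006] [ 0.301 -0.333  0.077]
pin_grip 0.6 [319.1, 375.8] 416 [ 0.352 -0.277  0.021] [ 0.329 -0.333 -0.   ] [ 0.423 -0.215  0.073]
pin_grip 0.2 [249.1, 392.6] 56 [ 0.522 -0.245  0.108] [ 0.482 -0.256 -0.003] [ 0.633 -0.199  0.122]
shaker 0.98 [213.4, 276.5] 1809 [0.536 0.101 0.055] [ 0.
[... 1563 characters left out ...]
 0.124]
shaker 0.64 [216.6, 251.8] 3928 [0.523 0.136 0.065] [ 0.419  0.076 -0.008] [0.691 0.284 0.137]
ring 0.58 [297.6, 233.1] 58 [0.308 0.169 0.058] [ 0.275  0.154 -0.004] [0.327 0.192 0.075]
ring 0.44 [338.1, 453.6] 75 [ 0.211 -0.376  0.055] [ 0.202 -0.412 -0.003] [ 0.228 -0.341  0.073]
beaker 0.56 [158.6, 337.1] 405 [ 0.69  -0.084  0.025] [ 0.654 -0.11  -0.005] [ 0.708 -0.06   0.076]
timer_unit 0.74 [157.4, 421.7] 515 [ 0.672 -0.298  0.101] [ 0.653 -0.327  0.003] [ 0.707 -0.274  0.112]
timer_unit 0.62 [248.0, 330.4] 788 [ 0.443 -0.07   0.021] [ 0.399 -0.123 -0.006] [ 0.49  -0.018  0.032]
bottle_f 0.71 [155.6, 420.6] 579 [ 0.671 -0.299  0.1  ] [ 0.653 -0.338 -0.004] [ 0.707 -0.274  0.112]
```

```bash
python3 - <<'E'
from h import *
a=cv2.imread("pics/top0.png")[140:380,190:510]; b=cv2.imread("pics/top0.png")[190:260,370:440]
cv2.imwrite("pics/t.png",cv2.resize(a,None,fx=2.5,fy=2.5,interpolation=2))
c=cv2.imread("pics/scene0.png")
e=c[230:290,360:440]
d=c[150:270,200:360]
v=np.vstack([cv2.resize(d,(800,600))[0:0], np.hstack([cv2.resize(d,(400,300)),cv2.resize(e,(400,300))])])
cv2.imwrite("pics/s.png",v)
E
```

```text
(no output)
```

View pics/t.png

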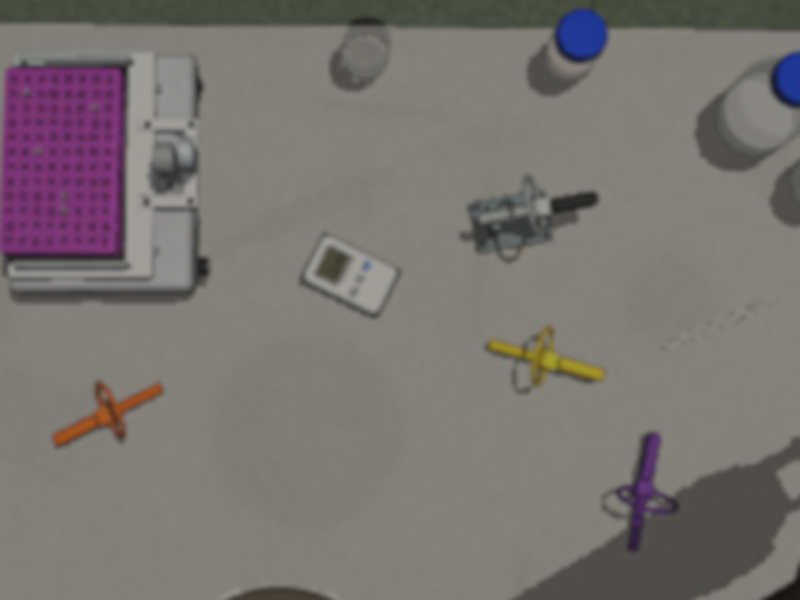

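View pics/s.png

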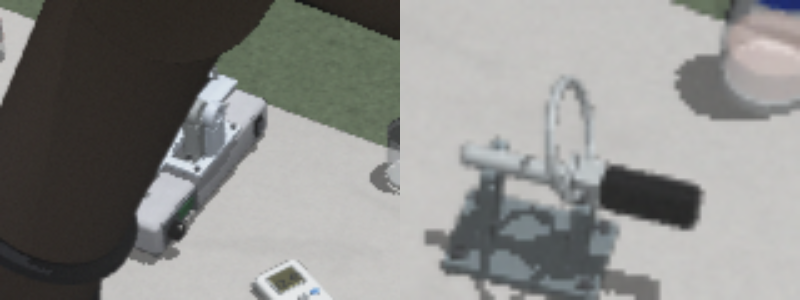

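The candidates in the top crop are: steel pin with black grip in the grey cradle at (540,205), orange at (108,412), yellow at (545,360) and purple at (643,490). The steel pin is the one meant: it is in the cradle and has a black grip, which the enlarged crop confirms. The shaker is at upper left, with its eyes facing -y (right) at (172,160). I'm going above the grip.

Emit:
play_rows --increments "3.6 -1.4 0 0 1;3.6 -1.4 0 0 1;3.6 -1.4 0 0 1;3.6 -1.4 0 0 1;3.6 -1.4 0 0 1"

```text
clock: 1.22
position: [0.4035, -0.421, 0.2269]
ee_rot: [3.063, 0.697, 0.0]
force: [-0.3, -0.8, -0.5]
width: 1.0
gripper_force: 0.0
```

Emit:
play_rows --increments "3.6 -1.4 0 0 1;3.6 -1.4 0 0 1;3.6 -1.4 0 0 1;3.6 -1.4 0 0 1;0 0 0 -6.6 1"

```text
clock: 1.63
position: [0.5147, -0.3004, 0.2269]
ee_rot: [-3.012, -0.882, -0.008]
force: [0.9, 0.6, -0.0]
width: 0.998
gripper_force: 0.0
```

Emit:
play_rows --increments "0 0 0 -6.6 1;0 0 0 -6.6 1;0 0 0 -6.6 1;0 0 0 -6.6 1;0 0 0 -6.6 1"

```text
clock: 2.05
position: [0.5081, -0.3096, 0.2268]
ee_rot: [2.641, 1.701, -0.0]
force: [0.1, 0.7, -0.1]
width: 1.001
gripper_force: 0.0
```

Emit:
play_rows --increments "0 0 0 -6.6 1;0 0 0 -6.6 1;0 0 0 -6.6 1;0 0 0 -6.6 1;0 0 0 -6.6 1"

```text
clock: 2.47
position: [0.5081, -0.3096, 0.2268]
ee_rot: [2.049, 2.381, -0.0]
force: [0.8, -0.7, 0.1]
width: 1.001
gripper_force: 0.0
```

Emit:
play_rows --increments "0 0 0 0 1;0 0 0 0 1"

```text
clock: 2.63
position: [0.508, -0.3097, 0.2267]
ee_rot: [-2.06, -2.372, -0.0]
force: [-0.4, 0.3, -0.6]
width: 1.0
gripper_force: 0.0
```

```bash
cat >> h.py <<'E'
from scipy.spatial.transform import Rotation as R
def st():
    s=arm.observe(); M=R.from_rotvec(s["ee_rot"]).as_matrix(); yaw=np.degrees(np.arctan2(M[1,0],M[0,0]))
    print("t",round(s["clock"],2),"p",np.round(s["position"],4),"yaw",round(yaw,2),"z",np.round(M[:,2],4),"F",np.round(s["force"],1),"T",np.round(s["ft_torque"],2),"w",round(s["width"],3),"gf",round(s["gripper_force"],1))
    return s,M
np.set_printoptions(precision=4,suppress=True)
E
python3 - <<'E'
from h import *
st()
im=vision.get_image("wrist"); print(im["cam_to_world"]); save(im,"w1.png")
for q in ["linch_pin","pin_grip","ring"]:
    for o in cut_out(q,im)[:3]:
        P,r,c=pts(im,o["mask"]); print(q,o["confidence"],o["point"],len(P),np.median(P,0),P.min(0),P.max(0))
np.savez("w1.npz",**{k:im[k] for k in ["frame","z_map","mtx","cam_to_world"]})
E
```

```text
t 2.63 p [ 0.508  -0.3097  0.2267] yaw 98.03 z [ 0.0001  0.0001 -1.    ] F [-0.4  0.3 -0.6] T [-0.01 -0.1   0.02] w 1.0 gf 0.0
[[ 0.9902 -0.1342 -0.038   0.498 ]
 [ 0.1395  0.9518  0.2732 -0.236 ]
 [-0.0005 -0.2759  0.9612  0.3842]
 [ 0.      0.      0.      1.    ]]
linch_pin 0.88 [242.5, 35.4] 2393 [ 0.24   -0.3739  0.0215] [ 0.1892 -0.4002 -0.0024] [ 0.2852 -0.3391  0.0424]
linch_pin 0.86 [161.0, 329.4] 3858 [ 0.5096 -0.2558  0.0718] [ 0.4735 -0.3403 -0.0024] [ 0.5532 -0.1944  0.1217]
linch_pin 0.76 [149.6, 162.1] 3288 [ 0.3592 -0.2707  0.0217] [ 0.3084 -0.3399 -0.002 ] [ 0.3918 -0.2136  0.0723]
pin_grip 0.67 [152.1, 162.5] 3166 [ 0.3596 -0.271   0.0219] [ 0.3089 -0.3342 -0.0024] [ 0.3918 -0.2136  0.0723]
pin_grip 0.66 [240.2, 36.4] 2276 [ 0.238  -0.3737  0.0218] [ 0.1943 -0.4008 -0.0023] [ 0.2852 -0.3391  0.0424]
pin_grip 0.59 [161.2, 329.2] 3936 [ 0.5091 -0.2558  0.0717] [ 0.4776 -0.3393 -0.0024] [ 0.5493 -0.1991  0.1217]
ring 0.81 [140.2, 151.4] 816 [ 0.3639 -0.2628  0.0596] [ 0.3074 -0.281  -0.0013] [ 0.3918 -0.2519  0.0723]
ring 0.74 [219.9, 20.9] 391 [ 0.2249 -0.3601  0.0253] [ 0.1869 -0.4111 -0.0009] [ 0.2313 -0.3391  0.0424]
ring 0.61 [150.8, 330.2] 1148 [ 0.5048 -0.2488  0.1067] [ 0.4747 -0.2727 -0.0018] [ 0.5532 -0.2391  0.1217]
```

View pics/w1.png

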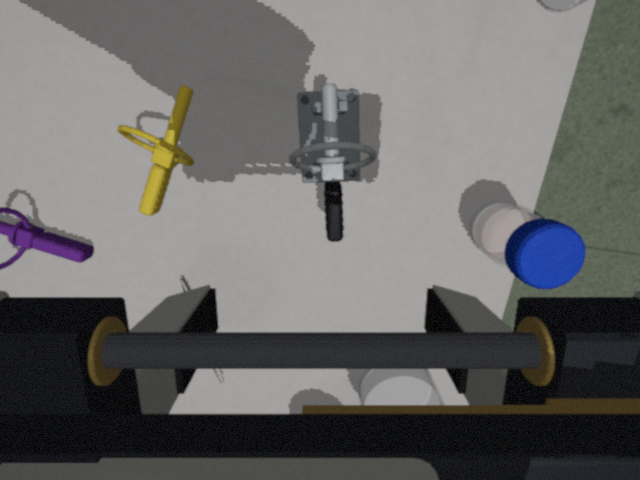

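The wrist view shows the steel pin nearly upright in the image: tip at (330,88), ring (333,157), black grip (334,210). Next I'm fitting its axis.

```bash
python3 - <<'E'
from h import *
d=np.load("w1.npz"); im={k:d[k] for k in d}
P,r,c=pts(im); f=im["frame"][r,c].astype(int)
g=(r>175)&(r<245)&(c>315)&(c<350)&(P[:,2]>0.05)&(f.max(1)<70)
sh=(r>80)&(r<145)&(c>315)&(c<345)&(P[:,2]>0.05)&(P[:,2]<.08)
for n,m in [("grip",g),("shank",sh)]:
    Q=P[m]; print(n,len(Q),np.median(Q,0),Q.min(0),Q.max(0))
    for y0 in np.arange(Q[:,1].min(),Q[:,1].max(),.008):
        q=Q[(Q[:,1]>=y0)&(Q[:,1]<y0+.008)]
        if len(q): print("  y %.3f xmid %.4f w %.4f z %.4f"%(q[:,1].mean(),(q[:,0].min()+q[:,0].max())/2,np.ptp(q[:,0]),q[:,2].max()))
rg=(r>135)&(r<180)&(c>280)&(c<385)&(P[:,2]>0.085); Q=P[rg]; print("ring",Q.min(0),Q.max(0),Q[Q[:,2]>.115].mean(0))
E
```

```text
grip 957 [ 0.5162 -0.294   0.0731] [ 0.5066 -0.3196  0.0644] [ 0.5267 -0.2713  0.0755]
  y -0.315 xmid 0.5202 w 0.0130 z 0.0747
  y -0.308 xmid 0.5188 w 0.0142 z 0.0751
  y -0.300 xmid 0.5171 w 0.0149 z 0.0755
  y -0.292 xmid 0.5157 w 0.0140 z 0.0751
  y -0.284 xmid 0.5141 w 0.0148 z 0.0749
  y -0.276 xmid 0.5130 w 0.0128 z 0.0755
  y -0.271 xmid 0.5143 w 0.0033 z 0.0701
shank 1051 [ 0.5023 -0.2179  0.0661] [ 0.491  -0.243   0.0532] [ 0.5137 -0.1988  0.0691]
  y -0.238 xmid 0.5055 w 0.0119 z 0.0690
  y -0.231 xmid 0.5041 w 0.0130 z 0.0690
  y -0.223 xmid 0.5005 w 0.0176 z 0.0687
  y -0.215 xmid 0.5024 w 0.0227 z 0.0691
  y -0.207 xmid 0.5029 w 0.0189 z 0.0688
  y -0.201 xmid 0.4991 w 0.0117 z 0.0687
ring [ 0.4768 -0.2623  0.0851] [ 0.5394 -0.2391  0.1217] [ 0.5065 -0.2435  0.1183]
```

Emit:
play_rows --increments "1.1 1.0 0 -2.5 1;0 0 3.7 0 1;0 0 3.7 0 1;0 0 3.7 0 1;0 0 3.7 0 1" --grip_force 35

```text
clock: 3.25
position: [0.5172, -0.2962, 0.0776]
ee_rot: [2.001, 2.42, 0.001]
force: [0.0, -0.4, -0.5]
width: 0.998
gripper_force: 0.0
```

Emit:
play_rows --increments "0 0 2.5 0 1;0 0 1.1 0 1;0 0 0 0 1;0 0 0 0 1"

```text
clock: 3.58
position: [0.5172, -0.2968, 0.0434]
ee_rot: [2.002, 2.42, 0.001]
force: [-0.3, -0.7, 0.1]
width: 0.999
gripper_force: 0.0
```

```bash
python3 - <<'E'
from h import *
st()
im=vision.get_image("wrist"); save(im,"w2.png")
P,r,c=pts(im); f=im["frame"][r,c].astype(int)
for o in cut_out("pin_grip",im)[:2]: print(o["confidence"],o["point"])
sh=(P[:,2]>.064)&(P[:,2]<.08)&(P[:,1]>-.33)&(P[:,1]<-.19)&(abs(P[:,0]-.508)<.03)
Q=P[sh]
for y0 in np.arange(-.33,-.19,.01):
    q=Q[(Q[:,1]>=y0)&(Q[:,1]<y0+.01)]
    if len(q)>10: print("y %.3f x %.4f..%.4f z %.4f"%(q[:,1].mean(),q[:,0].min(),q[:,0].max(),q[:,2].max()))
E
```

```text
t 3.58 p [ 0.5172 -0.2968  0.0434] yaw 100.8 z [ 0.0004  0.0002 -1.    ] F [-0.3 -0.7  0.1] T [-0.05 -0.14 -0.01] w 0.999 gf 0.0
0.94 [149.2, 17.3]
0.89 [229.7, 316.5]
y -0.314 x 0.5121..0.5277 z 0.0751
y -0.308 x 0.5128..0.5271 z 0.0752
y -0.291 x 0.5081..0.5241 z 0.0744
y -0.285 x 0.5067..0.5230 z 0.0756
y -0.275 x 0.5031..0.5214 z 0.0749
y -0.264 x 0.4834..0.5259 z 0.0800
y -0.257 x 0.5014..0.5364 z 0.0799
y -0.245 x 0.5009..0.5137 z 0.0693
y -0.235 x 0.4991..0.5116 z 0.0692
y -0.225 x 0.4890..0.5097 z 0.0692
y -0.215 x 0.4881..0.5153 z 0.0695
y -0.205 x 0.4938..0.5124 z 0.0698
y -0.200 x 0.4966..0.5030 z 0.0673
```

View pics/w2.png

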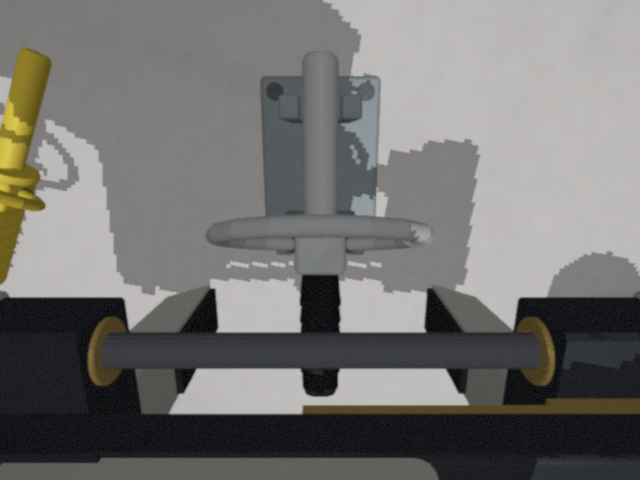

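The grip sits centred between the fingers (columns 303–340) and the shank runs straight up column 320. Closing and lifting.

Emit:
play_rows --increments "0 0 0 0 -1;0 0 0 0 -1;0 0 0 0 -1;0 0 0 0 -1;0 0 0 0 -1" --grip_force 35

```text
clock: 4.1
position: [0.5165, -0.2974, 0.0431]
ee_rot: [2.003, 2.419, -0.0]
force: [0.2, -0.1, 0.5]
width: 0.687
gripper_force: 0.0
```

Emit:
play_rows --increments "0 0 0 0 -1;0 0 0 0 -1;0 0 -1 0 -1;0 0 -3 0 -1;0 0 -3 0 -1"

```text
clock: 4.52
position: [0.5155, -0.2966, 0.113]
ee_rot: [-2.001, -2.418, 0.001]
force: [0.8, -0.4, 0.9]
width: 0.326
gripper_force: 0.0
```

Emit:
play_rows --increments "0 0 -3 0 -1;0 0 -3 0 -1;0 0 0 0 -1;0 0 0 0 -1"

```text
clock: 4.85
position: [0.5176, -0.2977, 0.1754]
ee_rot: [2.001, 2.416, 0.001]
force: [-0.0, -0.4, -0.1]
width: 0.041
gripper_force: 0.0
```

```bash
python3 - <<'E'
from h import *
st()
# shaker eyes from top + scene
for n in ["top","scene"]:
    im=vision.get_image(n); P,r,c=pts(im)
    m=(P[:,2]>.095)&(P[:,2]<.15)&(P[:,0]>.42)&(P[:,0]<.7)&(P[:,1]>.0)&(P[:,1]<.16)
    Q=P[m]; print(n,len(Q),Q.min(0),Q.max(0))
    for y0 in np.arange(.0,.16,.008):
        q=Q[(Q[:,1]>=y0)&(Q[:,1]<y0+.008)&(Q[:,2]>.11)]
        if len(q)>2: print("y %.3f n%d x %.4f..%.4f z %.4f"%(q[:,1].mean(),len(q),q[:,0].min(),q[:,0].max(),q[:,2].max()))
    m=(P[:,2]>.04)&(P[:,2]<.07)&(P[:,0]>.35)&(P[:,0]<.75)&(P[:,1]>.03)&(P[:,1]<.3); Q=P[m].astype(np.float32); print("housing",Q.min(0),Q.max(0), cv2.minAreaRect(Q[:,:2]))
E
```

```text
t 4.85 p [ 0.5176 -0.2977  0.1754] yaw 100.75 z [ 0.0039 -0.0021 -1.    ] F [-0.  -0.4 -0.1] T [-0.   -0.07  0.03] w 0.041 gf 0.0
top 196 [0.5313 0.0862 0.0958] [0.5654 0.1252 0.1415]
y 0.087 n12 x 0.5399..0.5654 z 0.1362
y 0.092 n41 x 0.5363..0.5633 z 0.1414
y 0.099 n22 x 0.5369..0.5626 z 0.1415
y 0.108 n40 x 0.5320..0.5592 z 0.1377
y 0.116 n40 x 0.5313..0.5572 z 0.1390
y 0.123 n24 x 0.5317..0.5574 z 0.1369Traceback (most recent call last):
  File "<stdin>", line 11, in <module>
cv2.error: OpenCV(4.12.0) /io/opencv/modules/imgproc/src/convhull.cpp:143: error: (-215:Assertion failed) total >= 0 && (depth == CV_32F || depth == CV_32S) in function 'convexHull'
```

The fingers close slower than I allowed (about 0.07 of the range per row), and I lifted too early. Reopening, lowering and closing with more time.

Emit:
play_rows --increments "0 0 0 0 0;0 0 0 0 0;0 0 0 0 0;0 0 0 0 0;0 0 0 0 0"

```text
clock: 5.32
position: [0.5162, -0.2971, 0.1722]
ee_rot: [-2.003, -2.419, 0.0]
force: [-0.1, 0.7, 0.1]
width: 0.332
gripper_force: 0.0
```

Emit:
play_rows --increments "0 0 0 0 0;0 0 0 0 0;0 0 0 0 0;0 0 0 0 0;0 0 0 0 0"

```text
clock: 5.73
position: [0.5165, -0.2972, 0.1728]
ee_rot: [2.004, 2.42, -0.0]
force: [0.6, 0.3, 0.3]
width: 0.498
gripper_force: 0.0
```

```bash
python3 - <<'E'
from h import *
st()
im=vision.get_image("wrist"); P,r,c=pts(im)
sh=(P[:,2]>.064)&(P[:,2]<.08)&(P[:,1]>-.33)&(P[:,1]<-.19)&(abs(P[:,0]-.508)<.03)
Q=P[sh]
for y0 in np.arange(-.33,-.19,.01):
    q=Q[(Q[:,1]>=y0)&(Q[:,1]<y0+.01)]
    if len(q)>10: print("y %.3f x %.4f..%.4f z %.4f"%(q[:,1].mean(),q[:,0].min(),q[:,0].max(),q[:,2].max()))
im=vision.get_image("top"); P,r,c=pts(im)
m=(P[:,2]>.04)&(P[:,2]<.07)&(P[:,0]>.35)&(P[:,0]<.75)&(P[:,1]>.03)&(P[:,1]<.3); Q=np.float32(P[m]); print("housing",Q.min(0),Q.max(0), cv2.minAreaRect(Q[:,:2].copy()))
for x0 in np.arange(.4,.7,.02):
    q=Q[(Q[:,0]>=x0)&(Q[:,0]<x0+.02)]
    if len(q): print("x %.2f ymin %.4f"%(x0+.01,q[:,1].min()),end="; ")
E
```

```text
t 5.73 p [ 0.5165 -0.2972  0.1728] yaw 100.75 z [ 0. -0. -1.] F [0.6 0.3 0.3] T [ 0.01 -0.14 -0.03] w 0.498 gf 0.0
y -0.314 x 0.5121..0.5273 z 0.0752
y -0.305 x 0.5107..0.5262 z 0.0750
y -0.295 x 0.5084..0.5244 z 0.0751
y -0.285 x 0.5067..0.5229 z 0.0754
y -0.275 x 0.5028..0.5212 z 0.0755
y -0.264 x 0.4830..0.5269 z 0.0800
y -0.256 x 0.4843..0.5361 z 0.0800
y -0.242 x 0.5006..0.5344 z 0.0800
y -0.235 x 0.4988..0.5113 z 0.0698
y -0.225 x 0.4897..0.5092 z 0.0691
y -0.215 x 0.4876..0.5147 z 0.0691
y -0.205 x 0.4936..0.5054 z 0.0692
housing [0.4191 0.0764 0.04  ] [0.6708 0.2858 0.07  ] ((0.5446230173110962, 0.1826881468296051), (0.2495291531085968, 0.2092026323080063), 0.9542966485023499)
x 0.41 ymin 0.2175; x 0.43 ymin 0.0881; x 0.45 ymin 0.0764; x 0.47 ymin 0.0872; x 0.49 ymin 0.0873; x 0.51 ymin 0.0858; x 0.53 ymin 0.0862; x 0.55 ymin 0.0868; x 0.57 ymin 0.0869; x 0.59 ymin 0.0876; x 0.61 ymin 0.0923; x 0.63 ymin 0.0905; x 0.65 ymin 0.0888; x 0.67 ymin 0.0934;
```

Emit:
play_rows --increments "0 0 3.5 0 0;0 0 3.5 0 0;0 0 3.5 0 0;0 0 2.5 0 0;0 0 0 0 -1" --grip_force 35

```text
clock: 6.25
position: [0.5131, -0.2958, 0.0378]
ee_rot: [-1.998, -2.414, 0.003]
force: [-0.8, 0.3, 0.5]
width: 0.466
gripper_force: 0.0
```

Emit:
play_rows --increments "0 0 0 0 -1;0 0 0 0 -1;0 0 0 0 -1;0 0 0 0 -1;0 0 0 0 -1"

```text
clock: 6.67
position: [0.5174, -0.2978, 0.0444]
ee_rot: [2.002, 2.417, 0.001]
force: [0.4, 1.0, 5.4]
width: 0.149
gripper_force: 35.0
```

Emit:
play_rows --increments "0 0 0 0 -1;0 0 0 0 -1;0 0 0 0 -1"

```text
clock: 6.92
position: [0.5174, -0.2978, 0.0443]
ee_rot: [2.002, 2.418, 0.001]
force: [-0.9, -0.1, 7.2]
width: 0.15
gripper_force: 35.0
```

Emit:
play_rows --increments "0 0 -0.5 0 -1;0 0 -2 0 -1;0 0 -3 0 -1;0 0 -3 0 -1;0 0 -0.5 0 -1"

```text
clock: 7.33
position: [0.5188, -0.298, 0.1381]
ee_rot: [1.999, 2.415, 0.003]
force: [1.2, 0.2, -2.2]
width: 0.152
gripper_force: 35.0
```

Emit:
play_rows --increments "3.3 1.0 0 0 -1;3.3 1.0 0 0 -1;3.3 1.0 0 0 -1;3.3 1.0 0 0 -1;3.3 1.0 0 0 -1"

```text
clock: 7.75
position: [0.5344, -0.1243, 0.1328]
ee_rot: [-2.004, -2.419, 0.0]
force: [0.6, -0.4, -1.4]
width: 0.15
gripper_force: 35.0
```

Emit:
play_rows --increments "3.3 1.0 0 0 -1;3.3 1.0 0 4.8 -1;0 0 0 4.8 -1;0 0 0 0 -1;0 0 0 0 -1"

```text
clock: 8.17
position: [0.5418, -0.0576, 0.1327]
ee_rot: [2.196, 2.247, -0.002]
force: [-0.5, 0.1, -1.5]
width: 0.15
gripper_force: 35.0
```

```bash
python3 - <<'E'
from h import *
st()
im=vision.get_image("wrist"); save(im,"w3.png"); P,r,c=pts(im)
np.savez("w3.npz",**{k:im[k] for k in ["frame","z_map","mtx","cam_to_world"]})
print(im["cam_to_world"][:3,3])
m=(P[:,2]>.105)&(P[:,2]<.16)&(P[:,0]>.5)&(P[:,0]<.6)&(P[:,1]>.06)&(P[:,1]<.16); Q=P[m]
for y0 in np.arange(.06,.16,.005):
    q=Q[(Q[:,1]>=y0)&(Q[:,1]<y0+.005)]
    if len(q)>5: print("y %.3f n%d x %.4f..%.4f z %.4f"%(q[:,1].mean(),len(q),q[:,0].min(),q[:,0].max(),q[:,2].max()))
m=(P[:,2]>.12)&(P[:,1]<.06)&(abs(P[:,0]-.545)<.03); Q=P[m]
for y0 in np.arange(-.12,.06,.01):
    q=Q[(Q[:,1]>=y0)&(Q[:,1]<y0+.01)]
    if len(q)>5: print("pin y %.3f n%d x %.4f..%.4f z %.4f ymax %.4f"%(q[:,1].mean(),len(q),q[:,0].min(),q[:,0].max(),q[:,2].max(),q[:,1].max()))
E
```

```text
t 8.17 p [ 0.5418 -0.0576  0.1327] yaw 91.32 z [-0.0005 -0.0009 -1.    ] F [-0.5  0.1 -1.5] T [-0.09 -0.11  0.06] w 0.15 gf 35.0
[0.5405 0.0171 0.2901]
pin y -0.074 n682 x 0.5355..0.5493 z 0.1630 ymax -0.0700
pin y -0.065 n516 x 0.5328..0.5515 z 0.1905 ymax -0.0600
pin y -0.054 n709 x 0.5326..0.5514 z 0.2045 ymax -0.0500
pin y -0.046 n2984 x 0.5190..0.5645 z 0.2164 ymax -0.0400
pin y -0.032 n35082 x 0.5150..0.5750 z 0.2463 ymax -0.0300
pin y -0.024 n20674 x 0.5150..0.5750 z 0.2462 ymax -0.0200
pin y -0.018 n1871 x 0.5150..0.5750 z 0.2216 ymax -0.0102
pin y -0.003 n5022 x 0.5150..0.5722 z 0.2100 ymax -0.0000
pin y 0.004 n1486 x 0.5296..0.5551 z 0.2095 ymax 0.0100
pin y 0.015 n1062 x 0.5342..0.5461 z 0.1579 ymax 0.0200
pin y 0.025 n1136 x 0.5338..0.5458 z 0.1577 ymax 0.0300
pin y 0.035 n1207 x 0.5337..0.5455 z 0.1575 ymax 0.0400
pin y 0.041 n249 x 0.5337..0.5451 z 0.1565 ymax 0.0427
```

View pics/w3.png

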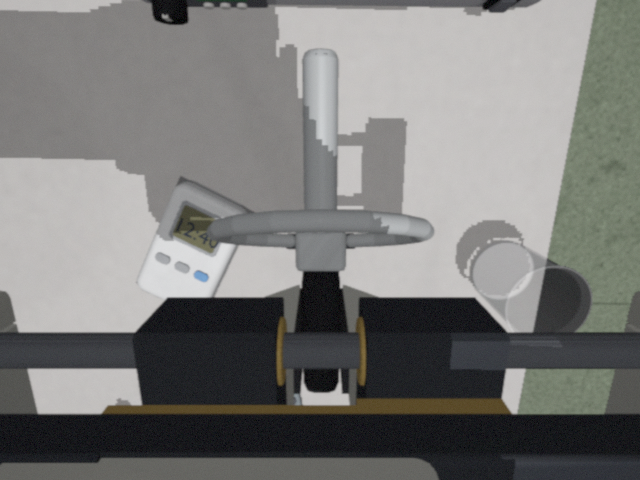

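The pin is held level and straight; its tip is at (320,50) and the shank runs along column 320. The eyes are just above the frame, so I'm raising, going forward and sidestepping for a look.

Emit:
play_rows --increments "0 -1 -4 0 -1;0 -1 -4 0 -1;2 -1.5 0 0 -1;2 -1.5 0 0 -1;2 0 0 0 -1"

```text
clock: 8.63
position: [0.4885, 0.0, 0.2132]
ee_rot: [2.2, 2.241, -0.003]
force: [-0.4, 0.2, -2.3]
width: 0.151
gripper_force: 35.0
```

Emit:
play_rows --increments "0 0 0 0 -1;0 0 0 0 -1"

```text
clock: 8.8
position: [0.4908, 0.0011, 0.2129]
ee_rot: [2.197, 2.245, -0.0]
force: [0.1, -0.3, -2.3]
width: 0.15
gripper_force: 35.0
```

```bash
python3 - <<'E'
from h import *
st()
im=vision.get_image("wrist"); save(im,"w4.png"); P,r,c=pts(im)
np.savez("w4.npz",**{k:im[k] for k in ["frame","z_map","mtx","cam_to_world"]})
print(im["cam_to_world"][:3,3])
m=(P[:,2]>.105)&(P[:,2]<.16)&(P[:,0]>.5)&(P[:,0]<.6)&(P[:,1]>.05)&(P[:,1]<.16); Q=P[m]
for y0 in np.arange(.05,.16,.003):
    q=Q[(Q[:,1]>=y0)&(Q[:,1]<y0+.003)]
    if len(q)>5: print("y %.3f n%d x %.4f..%.4f z %.4f xtop %.4f"%(q[:,1].mean(),len(q),q[:,0].min(),q[:,0].max(),q[:,2].max(),np.mean(q[q[:,2]>q[:,2].max()-.002,0])))
E
```

```text
t 8.8 p [0.4908 0.0011 0.2129] yaw 91.24 z [ 0.0003 -0.0005 -1.    ] F [ 0.1 -0.3 -2.3] T [-0.11 -0.11  0.01] w 0.15 gf 35.0
[0.4895 0.0757 0.3704]
y 0.088 n179 x 0.5388..0.5673 z 0.1333 xtop 0.5531
y 0.091 n277 x 0.5386..0.5677 z 0.1339 xtop 0.5531
y 0.094 n269 x 0.5384..0.5665 z 0.1333 xtop 0.5532
y 0.097 n281 x 0.5385..0.5676 z 0.1337 xtop 0.5530
y 0.099 n273 x 0.5385..0.5665 z 0.1348 xtop 0.5527
y 0.101 n47 x 0.5401..0.5664 z 0.1328 xtop 0.5532
y 0.107 n151 x 0.5340..0.5614 z 0.1321 xtop 0.5485
y 0.108 n385 x 0.5336..0.5630 z 0.1337 xtop 0.5478
y 0.112 n283 x 0.5335..0.5618 z 0.1340 xtop 0.5476
y 0.114 n303 x 0.5335..0.5629 z 0.1333 xtop 0.5482
y 0.117 n297 x 0.5333..0.5625 z 0.1339 xtop 0.5479
y 0.121 n309 x 0.5334..0.5629 z 0.1336 xtop 0.5482
y 0.124 n300 x 0.5334..0.5619 z 0.1334 xtop 0.5476
y 0.126 n127 x 0.5337..0.5613 z 0.1329 xtop 0.5481
```

View pics/w4.png

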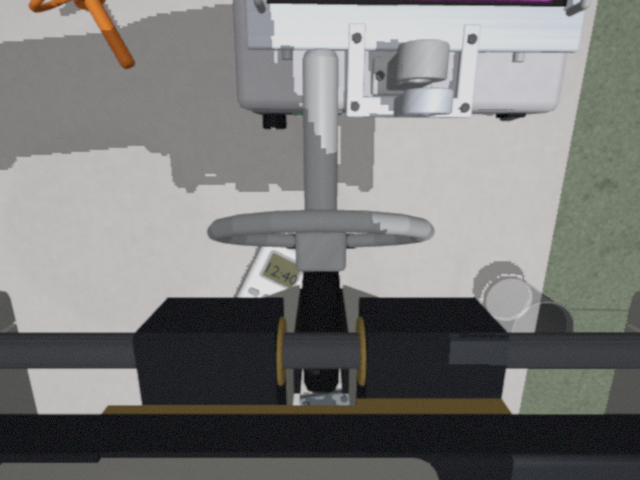

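The wrist view shows the platform's eye at (427,102), offset to the right of the fixed eye at (422,62). Measured, the platform eye is at x=0.553 and the fixed one at x=0.548, with the front face at y≈0.0865 and the tops at 0.1335, which fits an axis of 118. Backing off and lowering in front of the platform eye.

Emit:
play_rows --increments "-2.9 0 0 0 -1;0 3.2 0 0 -1;0 3.2 0 0 -1;0 0 3.5 0 -1;0 0 3.5 0 -1"

```text
clock: 9.27
position: [0.5591, -0.0282, 0.143]
ee_rot: [2.199, 2.238, 0.006]
force: [-1.0, -0.6, -3.1]
width: 0.149
gripper_force: 35.0
```

Emit:
play_rows --increments "0 0 3.3 0 -1;0 0 1.0 0 -1;0 0 0 0 -1;0 0 0 0 -1;0 0 0 0 -1"

```text
clock: 9.68
position: [0.557, -0.0263, 0.1016]
ee_rot: [2.198, 2.242, 0.003]
force: [-0.1, 0.2, -1.5]
width: 0.151
gripper_force: 35.0
```

```bash
python3 - <<'E'
from h import *
for i in range(3): st()
im=vision.get_image("wrist"); P,r,c=pts(im)
m=(P[:,2]>.105)&(P[:,2]<.16)&(abs(P[:,0]-.55)<.03)&(P[:,1]>.02); Q=P[m]
for y0 in np.arange(.02,.16,.006):
    q=Q[(Q[:,1]>=y0)&(Q[:,1]<y0+.006)]
    if len(q)>5: print("y %.3f n%d x %.4f..%.4f z %.4f"%(q[:,1].mean(),len(q),q[:,0].min(),q[:,0].max(),q[:,2].max()))
st()
E
```

```text
t 9.68 p [ 0.557  -0.0263  0.1016] yaw 91.12 z [ 0.0029 -0.0001 -1.    ] F [-0.1  0.2 -1.5] T [-0.06 -0.09 -0.04] w 0.151 gf 35.0
t 9.68 p [ 0.557  -0.0263  0.1016] yaw 91.12 z [ 0.0029 -0.0001 -1.    ] F [-0.1  0.2 -1.5] T [-0.06 -0.09 -0.04] w 0.151 gf 35.0
t 9.68 p [ 0.557  -0.0263  0.1016] yaw 91.12 z [ 0.0029 -0.0001 -1.    ] F [-0.1  0.2 -1.5] T [-0.06 -0.09 -0.04] w 0.151 gf 35.0
y 0.024 n400 x 0.5238..0.5617 z 0.1599
y 0.029 n565 x 0.5501..0.5616 z 0.1263
y 0.035 n596 x 0.5496..0.5614 z 0.1262
y 0.041 n614 x 0.5496..0.5612 z 0.1263
y 0.047 n644 x 0.5496..0.5614 z 0.1260
y 0.053 n670 x 0.5492..0.5612 z 0.1265
y 0.059 n705 x 0.5492..0.5610 z 0.1261
y 0.065 n723 x 0.5491..0.5608 z 0.1265
y 0.071 n633 x 0.5491..0.5606 z 0.1266
y 0.088 n1072 x 0.5394..0.5677 z 0.1218
t 9.73 p [ 0.5571 -0.0262  0.1018] yaw 91.13 z [ 0.0035 -0.0001 -1.    ] F [ 0.5  0.3 -1.4] T [-0.08 -0.12 -0.  ] w 0.151 gf 35.0
```

Emit:
play_rows --increments "0 -0.13 0.17 0 -1;0 0 0 0 -1;0 0 0 0 -1;0 0 0 0 -1"

```text
clock: 10.07
position: [0.5544, -0.026, 0.0985]
ee_rot: [2.198, 2.243, 0.001]
force: [-1.4, -0.2, -1.6]
width: 0.149
gripper_force: 35.0
```

```bash
cat >> h.py <<'E'
def fit():
    im=vision.get_image("wrist"); P,r,c=pts(im)
    m=(P[:,2]>.105)&(P[:,2]<.16)&(abs(P[:,0]-.55)<.03)&(P[:,1]>.03); Q=P[m]
    for y0 in np.arange(.03,.13,.006):
        q=Q[(Q[:,1]>=y0)&(Q[:,1]<y0+.006)]
        if len(q)>20: print("y %.3f..%.4f xmid %.4f w %.4f z %.4f"%(q[:,1].min(),q[:,1].max(),(q[:,0].min()+q[:,0].max())/2,np.ptp(q[:,0]),np.percentile(q[:,2],90)))
E
python3 - <<'E'
from h import *
st(); fit()
E
```

```text
t 10.07 p [ 0.5544 -0.026   0.0985] yaw 91.16 z [ 0.0008 -0.0002 -1.    ] F [-1.4 -0.2 -1.6] T [-0.08 -0.08  0.02] w 0.149 gf 35.0
y 0.030..0.0360 xmid 0.5530 w 0.0118 z 0.1219
y 0.036..0.0420 xmid 0.5529 w 0.0116 z 0.1219
y 0.042..0.0480 xmid 0.5529 w 0.0118 z 0.1219
y 0.048..0.0540 xmid 0.5529 w 0.0118 z 0.1219
y 0.054..0.0600 xmid 0.5526 w 0.0120 z 0.1219
y 0.060..0.0660 xmid 0.5524 w 0.0117 z 0.1219
y 0.066..0.0720 xmid 0.5523 w 0.0116 z 0.1219
y 0.072..0.0744 xmid 0.5524 w 0.0111 z 0.1211
y 0.087..0.0900 xmid 0.5536 w 0.0283 z 0.1169
y 0.090..0.0905 xmid 0.5537 w 0.0079 z 0.1111
```

Emit:
play_rows --increments "0 0.08 -0.15 0 -1;0 0 0 0 -1;0 0 0 0 -1;0.5 0 0 0 -1;0.3 0 0 0 -1"

```text
clock: 10.53
position: [0.5548, -0.0174, 0.0995]
ee_rot: [-2.199, -2.244, -0.0]
force: [-0.6, 0.2, -2.1]
width: 0.152
gripper_force: 35.0
```

Emit:
play_rows --increments "0 0 0 0 -1;0 0 0 0 -1;0 0 0 0 -1"

```text
clock: 10.78
position: [0.5548, -0.0179, 0.0995]
ee_rot: [2.199, 2.244, -0.0]
force: [0.6, -0.0, -2.1]
width: 0.151
gripper_force: 35.0
```

```bash
python3 - <<'E'
from h import *
st(); fit()
E
```

```text
t 10.78 p [ 0.5548 -0.0179  0.0995] yaw 91.17 z [-0.     -0.0001 -1.    ] F [ 0.6 -0.  -2.1] T [-0.12 -0.09 -0.04] w 0.151 gf 35.0
y 0.030..0.0360 xmid 0.5514 w 0.0570 z 0.1233
y 0.036..0.0420 xmid 0.5636 w 0.0322 z 0.1228
y 0.042..0.0480 xmid 0.5533 w 0.0117 z 0.1230
y 0.048..0.0540 xmid 0.5534 w 0.0118 z 0.1229
y 0.054..0.0600 xmid 0.5534 w 0.0118 z 0.1228
y 0.060..0.0660 xmid 0.5530 w 0.0121 z 0.1229
y 0.066..0.0720 xmid 0.5529 w 0.0118 z 0.1228
y 0.072..0.0780 xmid 0.5528 w 0.0116 z 0.1229
y 0.078..0.0824 xmid 0.5526 w 0.0115 z 0.1227
y 0.087..0.0900 xmid 0.5535 w 0.0289 z 0.1314
y 0.090..0.0959 xmid 0.5535 w 0.0294 z 0.1321
```

Emit:
play_rows --increments "0 0.06 -0.06 0 -1;0 0 0 0 -1;0.3 0 0 0 -1;0.2 0 0 0 -1;0 0 0 0 -1"

```text
clock: 11.25
position: [0.5553, -0.0122, 0.1002]
ee_rot: [-2.198, -2.244, -0.001]
force: [-1.1, 0.7, -1.6]
width: 0.15
gripper_force: 35.0
```

Emit:
play_rows --increments "0.15 0 0 0 -1;0 0 0 0 -1"

```text
clock: 11.42
position: [0.5553, -0.0111, 0.1001]
ee_rot: [-2.198, -2.244, -0.0]
force: [0.2, -0.5, -1.1]
width: 0.147
gripper_force: 35.0
```

Emit:
play_rows --increments "0.15 0 0 0 -1;0 0 0 0 -1"

```text
clock: 11.58
position: [0.5553, -0.0097, 0.1001]
ee_rot: [-2.199, -2.244, -0.0]
force: [-0.3, 0.3, -1.0]
width: 0.15
gripper_force: 35.0
```

```bash
python3 - <<'E'
from h import *
st(); fit()
E
```

```text
t 11.58 p [ 0.5553 -0.0097  0.1001] yaw 91.17 z [ 0.      0.0001 -1.    ] F [-0.3  0.3 -1. ] T [-0.12 -0.08 -0.06] w 0.15 gf 35.0
y 0.030..0.0360 xmid 0.5519 w 0.0562 z 0.1413
y 0.036..0.0420 xmid 0.5412 w 0.0377 z 0.1567
y 0.042..0.0480 xmid 0.5542 w 0.0115 z 0.1235
y 0.048..0.0540 xmid 0.5539 w 0.0118 z 0.1236
y 0.054..0.0600 xmid 0.5537 w 0.0116 z 0.1235
y 0.060..0.0660 xmid 0.5538 w 0.0118 z 0.1236
y 0.066..0.0719 xmid 0.5537 w 0.0117 z 0.1235
y 0.072..0.0780 xmid 0.5534 w 0.0119 z 0.1236
y 0.078..0.0840 xmid 0.5533 w 0.0117 z 0.1236
y 0.084..0.0900 xmid 0.5536 w 0.0287 z 0.1315
y 0.090..0.0960 xmid 0.5535 w 0.0293 z 0.1325
y 0.096..0.1019 xmid 0.5534 w 0.0293 z 0.1324
y 0.106..0.1074 xmid 0.5409 w 0.0081 z 0.1111
```

The tip is about 4 mm into the platform eye with no force. Going a little deeper, then drawing the platform sideways.

Emit:
play_rows --increments "0.2 0 0 0 -1;0.2 0 0 0 -1;0.1 0 0 0 -1;0 0 0 0 -1"

```text
clock: 11.97
position: [0.5552, -0.0045, 0.1001]
ee_rot: [-2.198, -2.244, -0.0]
force: [0.8, -0.0, -2.2]
width: 0.149
gripper_force: 35.0
```

Emit:
play_rows --increments "0 -0.1 0 0 -1;0 -0.1 0 0 -1;0 0 0 0 -1"

```text
clock: 12.22
position: [0.5538, -0.0049, 0.1004]
ee_rot: [2.199, 2.243, 0.002]
force: [2.2, 0.4, -2.8]
width: 0.146
gripper_force: 35.0
```

Emit:
play_rows --increments "0 -0.1 0 0 -1;0 -0.1 0 0 -1;0 -0.04 0 0 -1;0 0 0 0 -1;0 0 0 0 -1"

```text
clock: 12.63
position: [0.5516, -0.0049, 0.1004]
ee_rot: [2.199, 2.242, 0.002]
force: [4.2, 2.0, -3.0]
width: 0.151
gripper_force: 35.1
```

```bash
python3 - <<'E'
from h import *
st(); fit()
E
```

```text
t 12.63 p [ 0.5516 -0.0049  0.1004] yaw 91.12 z [ 0.0017  0.0004 -1.    ] F [ 4.2  2.  -3. ] T [ 0.07 -1.09 -0.44] w 0.151 gf 35.1
y 0.030..0.0360 xmid 0.5510 w 0.0575 z 0.1309
y 0.036..0.0419 xmid 0.5500 w 0.0598 z 0.1480
y 0.042..0.0480 xmid 0.5501 w 0.0599 z 0.1573
y 0.048..0.0540 xmid 0.5618 w 0.0335 z 0.1237
y 0.054..0.0600 xmid 0.5509 w 0.0118 z 0.1237
y 0.060..0.0660 xmid 0.5509 w 0.0120 z 0.1236
y 0.066..0.0720 xmid 0.5508 w 0.0119 z 0.1237
y 0.072..0.0780 xmid 0.5508 w 0.0120 z 0.1236
y 0.078..0.0840 xmid 0.5507 w 0.0119 z 0.1236
y 0.084..0.0900 xmid 0.5520 w 0.0292 z 0.1315
y 0.090..0.0960 xmid 0.5520 w 0.0291 z 0.1325
y 0.096..0.1020 xmid 0.5520 w 0.0290 z 0.1324
y 0.106..0.1080 xmid 0.5484 w 0.0286 z 0.1268
y 0.108..0.1117 xmid 0.5485 w 0.0291 z 0.1145
```

Emit:
play_rows --increments "0 -0.1 0 0 -1;0 -0.1 0 0 -1;0 0 0 0 -1;0 0 0 0 -1" --grip_force 45

```text
clock: 13.02
position: [0.5493, -0.005, 0.1003]
ee_rot: [2.199, 2.243, 0.001]
force: [5.6, 2.0, -2.9]
width: 0.151
gripper_force: 45.1
```

```bash
python3 - <<'E'
from h import *
st(); fit()
E
```

```text
t 13.02 p [ 0.5493 -0.005   0.1003] yaw 91.13 z [ 0.0011  0.0002 -1.    ] F [ 5.6  2.  -2.9] T [ 0.16 -1.15 -0.46] w 0.151 gf 45.1
y 0.030..0.0360 xmid 0.5489 w 0.0571 z 0.1310
y 0.036..0.0420 xmid 0.5497 w 0.0594 z 0.1484
y 0.042..0.0480 xmid 0.5499 w 0.0599 z 0.1569
y 0.048..0.0540 xmid 0.5592 w 0.0327 z 0.1236
y 0.054..0.0600 xmid 0.5486 w 0.0117 z 0.1237
y 0.060..0.0660 xmid 0.5486 w 0.0119 z 0.1237
y 0.066..0.0720 xmid 0.5485 w 0.0118 z 0.1236
y 0.072..0.0780 xmid 0.5486 w 0.0119 z 0.1238
y 0.078..0.0840 xmid 0.5485 w 0.0119 z 0.1236
y 0.084..0.0900 xmid 0.5496 w 0.0290 z 0.1316
y 0.090..0.0960 xmid 0.5497 w 0.0290 z 0.1324
y 0.096..0.1019 xmid 0.5495 w 0.0294 z 0.1324
y 0.102..0.1080 xmid 0.5484 w 0.0286 z 0.1268
y 0.108..0.1114 xmid 0.5485 w 0.0287 z 0.1143
```

Pin is in line with the fixed eye (x=0.5485). Pushing on gently.

Emit:
play_rows --increments "0.3 0 0 0 -1;0.3 0 0 0 -1;0.2 0 0 0 -1;0 0 0 0 -1"

```text
clock: 13.4
position: [0.5492, 0.0021, 0.1003]
ee_rot: [2.199, 2.242, -0.0]
force: [5.2, -0.9, -1.9]
width: 0.149
gripper_force: 45.1
```

Emit:
play_rows --increments "0.15 0 0 0 -1;0.15 0 0 0 -1;0 0 0 0 -1"

```text
clock: 13.65
position: [0.5491, 0.0048, 0.1004]
ee_rot: [2.199, 2.241, -0.0]
force: [4.9, -2.7, -2.6]
width: 0.149
gripper_force: 45.1
```

Emit:
play_rows --increments "0.15 0 0 0 -1;0.15 0 0 0 -1;0 0 0 0 -1"

```text
clock: 13.9
position: [0.549, 0.0077, 0.1003]
ee_rot: [2.199, 2.241, -0.001]
force: [5.0, -1.5, -2.4]
width: 0.148
gripper_force: 45.1
```

```bash
python3 - <<'E'
from h import *
st(); fit()
E
```

```text
t 13.9 p [0.549  0.0077 0.1003] yaw 91.09 z [ 0.0009 -0.0013 -1.    ] F [ 5.  -1.5 -2.4] T [-0.62 -1.14 -0.43] w 0.148 gf 45.1
y 0.030..0.0360 xmid 0.5487 w 0.0167 z 0.1293
y 0.036..0.0420 xmid 0.5488 w 0.0253 z 0.1280
y 0.042..0.0480 xmid 0.5481 w 0.0551 z 0.1295
y 0.048..0.0540 xmid 0.5495 w 0.0590 z 0.1449
y 0.054..0.0600 xmid 0.5500 w 0.0599 z 0.1575
y 0.060..0.0660 xmid 0.5589 w 0.0325 z 0.1237
y 0.066..0.0720 xmid 0.5484 w 0.0117 z 0.1235
y 0.072..0.0780 xmid 0.5483 w 0.0116 z 0.1235
y 0.078..0.0840 xmid 0.5484 w 0.0119 z 0.1235
y 0.084..0.0900 xmid 0.5494 w 0.0290 z 0.1318
y 0.090..0.0960 xmid 0.5495 w 0.0292 z 0.1324
y 0.096..0.1020 xmid 0.5491 w 0.0292 z 0.1324
y 0.103..0.1080 xmid 0.5485 w 0.0286 z 0.1309
y 0.108..0.1140 xmid 0.5484 w 0.0293 z 0.1324
y 0.114..0.1200 xmid 0.5485 w 0.0293 z 0.1324
y 0.120..0.1216 xmid 0.5484 w 0.0288 z 0.1249
```

Emit:
play_rows --increments "0.2 0 0 0 -1;0.2 0 0 0 -1;0 0 0 0 -1"

```text
clock: 14.2
position: [0.549, 0.0119, 0.1003]
ee_rot: [2.199, 2.241, -0.0]
force: [5.2, -2.7, -1.3]
width: 0.151
gripper_force: 45.1
```

Emit:
play_rows --increments "0.2 0 0 0 -1;0.2 0 0 0 -1;0.2 0 0 0 -1;0 0 0 0 -1"

```text
clock: 14.53
position: [0.5489, 0.0179, 0.1004]
ee_rot: [2.199, 2.242, -0.0]
force: [4.7, -1.3, -1.7]
width: 0.147
gripper_force: 45.1
```

```bash
python3 - <<'E'
from h import *
st(); fit()
E
```

```text
t 14.53 p [0.5489 0.0179 0.1004] yaw 91.1 z [ 0.0009 -0.0013 -1.    ] F [ 4.7 -1.3 -1.7] T [-0.53 -1.1  -0.39] w 0.147 gf 45.1
y 0.030..0.0360 xmid 0.5546 w 0.0269 z 0.1298
y 0.036..0.0420 xmid 0.5486 w 0.0140 z 0.1298
y 0.042..0.0480 xmid 0.5486 w 0.0179 z 0.1283
y 0.048..0.0540 xmid 0.5477 w 0.0371 z 0.1280
y 0.054..0.0600 xmid 0.5486 w 0.0570 z 0.1332
y 0.060..0.0660 xmid 0.5499 w 0.0597 z 0.1546
y 0.066..0.0720 xmid 0.5500 w 0.0597 z 0.1244
y 0.072..0.0780 xmid 0.5483 w 0.0119 z 0.1236
y 0.078..0.0840 xmid 0.5482 w 0.0117 z 0.1236
y 0.084..0.0900 xmid 0.5492 w 0.0291 z 0.1318
y 0.090..0.0960 xmid 0.5491 w 0.0293 z 0.1324
y 0.096..0.1019 xmid 0.5492 w 0.0291 z 0.1324
y 0.102..0.1080 xmid 0.5484 w 0.0287 z 0.1311
y 0.108..0.1140 xmid 0.5484 w 0.0294 z 0.1324
y 0.114..0.1200 xmid 0.5484 w 0.0292 z 0.1325
y 0.120..0.1260 xmid 0.5484 w 0.0291 z 0.1324
y 0.126..0.1272 xmid 0.5484 w 0.0281 z 0.1316
```

Emit:
play_rows --increments "0.3 0 0 0 -1;0.3 0 0 0 -1;0.3 0 0 0 -1;0 0 0 0 -1"

```text
clock: 14.92
position: [0.5487, 0.0272, 0.1003]
ee_rot: [2.199, 2.242, -0.0]
force: [5.5, -1.5, -2.4]
width: 0.148
gripper_force: 45.1
```

Emit:
play_rows --increments "0.3 0 0 0 -1;0.3 0 0 0 -1;0.2 0 0 0 -1;0 0 0 0 -1"

```text
clock: 15.25
position: [0.5485, 0.035, 0.1003]
ee_rot: [2.199, 2.242, -0.0]
force: [4.5, -1.8, -1.9]
width: 0.153
gripper_force: 45.1
```

Emit:
play_rows --increments "0.15 0 0 0 -1;0.1 0 0 0 -1;0 0 0 0 -1;0 0 0 0 -1"

```text
clock: 15.58
position: [0.5484, 0.0371, 0.1003]
ee_rot: [2.199, 2.241, -0.001]
force: [5.0, -2.0, -1.9]
width: 0.148
gripper_force: 45.0
```

```bash
python3 - <<'E'
from h import *
st(); fit()
E
```

```text
t 15.58 p [0.5484 0.0371 0.1003] yaw 91.1 z [ 0.0008 -0.0014 -1.    ] F [ 5.  -2.  -1.9] T [-0.62 -1.17 -0.27] w 0.148 gf 45.0
y 0.030..0.0360 xmid 0.5487 w 0.0186 z 0.1542
y 0.036..0.0420 xmid 0.5486 w 0.0186 z 0.1573
y 0.042..0.0480 xmid 0.5431 w 0.0351 z 0.1351
y 0.048..0.0540 xmid 0.5491 w 0.0438 z 0.1327
y 0.054..0.0600 xmid 0.5483 w 0.0146 z 0.1298
y 0.060..0.0660 xmid 0.5481 w 0.0175 z 0.1290
y 0.066..0.0720 xmid 0.5474 w 0.0282 z 0.1280
y 0.072..0.0780 xmid 0.5481 w 0.0562 z 0.1306
y 0.078..0.0837 xmid 0.5492 w 0.0583 z 0.1461
y 0.084..0.0900 xmid 0.5499 w 0.0591 z 0.1549
y 0.090..0.0960 xmid 0.5548 w 0.0407 z 0.1325
y 0.096..0.1020 xmid 0.5489 w 0.0288 z 0.1322
y 0.102..0.1080 xmid 0.5484 w 0.0286 z 0.1312
y 0.108..0.1140 xmid 0.5485 w 0.0294 z 0.1324
y 0.114..0.1200 xmid 0.5484 w 0.0291 z 0.1325
y 0.120..0.1260 xmid 0.5482 w 0.0293 z 0.1324
y 0.126..0.1320 xmid 0.5485 w 0.0275 z 0.1303
```

Emit:
play_rows --increments "0.1 0 0 0 -1;0.1 0 0 0 -1;0 0 0 0 -1"

```text
clock: 15.88
position: [0.5484, 0.039, 0.1003]
ee_rot: [2.199, 2.241, -0.001]
force: [5.0, -2.6, -1.8]
width: 0.151
gripper_force: 45.0
```

Emit:
play_rows --increments "0.1 0 0 0 -1;0 0 0 0 -1;0 0 0 0 -1"

```text
clock: 16.13
position: [0.5484, 0.04, 0.1003]
ee_rot: [2.199, 2.241, -0.001]
force: [4.2, -3.0, -1.5]
width: 0.147
gripper_force: 45.0
```

Emit:
play_rows --increments "0.05 0 0 0 -1;0 0 0 0 -1;0 0 0 0 -1"

```text
clock: 16.38
position: [0.5484, 0.0404, 0.1003]
ee_rot: [2.199, 2.241, -0.001]
force: [5.5, -2.8, -1.7]
width: 0.149
gripper_force: 45.0
```

Emit:
play_rows --increments "0.1 0 0 0 -1;0 0 0 0 -1;0 0 0 0 -1"

```text
clock: 16.63
position: [0.5484, 0.0414, 0.1003]
ee_rot: [2.199, 2.241, -0.001]
force: [5.3, -2.8, -1.3]
width: 0.148
gripper_force: 45.0
```

Emit:
play_rows --increments "0.07 0 0 0 -1;0 0 0 0 -1;0 0 0 0 -1"

```text
clock: 16.88
position: [0.5484, 0.0421, 0.1003]
ee_rot: [2.199, 2.241, -0.001]
force: [4.4, -3.1, -1.2]
width: 0.149
gripper_force: 45.0
```

Emit:
play_rows --increments "0.07 0 0 0 -1;0 0 0 0 -1;0 0 0 0 -1"

```text
clock: 17.13
position: [0.5483, 0.0422, 0.1003]
ee_rot: [2.199, 2.24, -0.002]
force: [5.7, -4.6, -1.4]
width: 0.148
gripper_force: 45.0
```

Emit:
play_rows --increments "0.08 0 0 0 -1;0 0 0 0 -1;0 0 0 0 -1"

```text
clock: 17.38
position: [0.5483, 0.0422, 0.1003]
ee_rot: [2.2, 2.239, -0.003]
force: [5.1, -7.2, 0.5]
width: 0.152
gripper_force: 45.0
```

Emit:
play_rows --increments "0.06 0 0 0 -1;0 0 0 0 -1;0 0 0 0 -1"

```text
clock: 17.63
position: [0.5483, 0.0422, 0.1003]
ee_rot: [2.2, 2.238, -0.004]
force: [5.1, -8.6, 0.7]
width: 0.146
gripper_force: 45.0
```

```bash
python3 - <<'E'
from h import *
st()
im=vision.get_image("wrist"); save(im,"w5.png"); P,r,c=pts(im)
m=(abs(P[:,0]-.548)<.045)&(P[:,1]>.06)&(P[:,1]<.15)&(P[:,2]>.14); Q=P[m]
print("ring top",Q[Q[:,2]>.165].mean(0) if (Q[:,2]>.165).any() else Q.max(0), Q[:,2].max())
E
```

```text
t 17.63 p [0.5483 0.0422 0.1003] yaw 90.99 z [ 0.0005 -0.0038 -1.    ] F [ 5.1 -8.6  0.7] T [-1.77 -1.1  -0.22] w 0.146 gf 45.0
ring top [0.5478 0.0719 0.1945] 0.21380181099723797
```

View pics/w5.png

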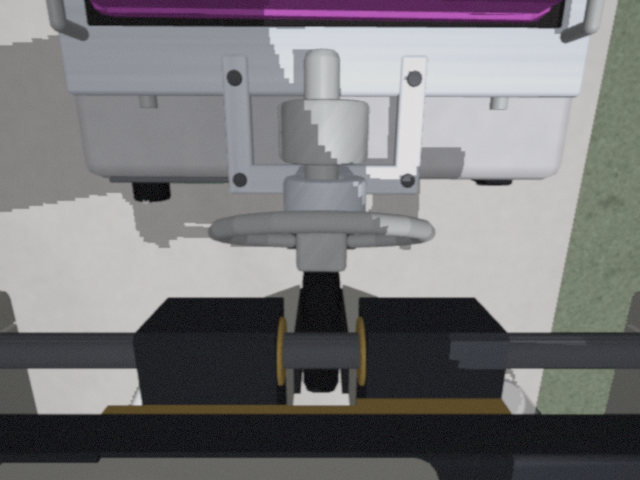

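The shoulder is home: motion stopped at y=0.0422, force 8.6 N. The tip emerges at (320,60), the eyes are in line and the ring stands upright at (320,230). Relaxing, then letting go of the grip to work the ring.

Emit:
play_rows --increments "-0.12 0.1 0 0 -1;0 0 0 0 -0.5;0 0 0 0 -0.3;0 0 0 0 -0.1;0 0 0 0 -0.1"

```text
clock: 18.1
position: [0.5482, 0.045, 0.1]
ee_rot: [-2.198, -2.244, 0.001]
force: [-0.2, 0.8, 0.3]
width: 0.39
gripper_force: 0.0
```

Emit:
play_rows --increments "0 0 0 0 -0.1;0 0 0 0 -0.1;0 0 0 0 -0.1"

```text
clock: 18.35
position: [0.5486, 0.0447, 0.1001]
ee_rot: [-2.199, -2.244, 0.0]
force: [0.7, -0.5, -0.3]
width: 0.45
gripper_force: 0.0
```

```bash
python3 - <<'E'
from h import *
st()
im=vision.get_image("wrist"); save(im,"w6.png"); fit()
E
```

```text
t 18.35 p [0.5486 0.0447 0.1001] yaw 91.17 z [-0.0002  0.     -1.    ] F [ 0.7 -0.5 -0.3] T [ 0.03 -0.1   0.01] w 0.45 gf 0.0
y 0.030..0.0360 xmid 0.5490 w 0.0465 z 0.1492
y 0.036..0.0420 xmid 0.5490 w 0.0466 z 0.1537
y 0.042..0.0480 xmid 0.5489 w 0.0467 z 0.1573
y 0.048..0.0540 xmid 0.5487 w 0.0466 z 0.1539
y 0.054..0.0600 xmid 0.5500 w 0.0600 z 0.1372
y 0.060..0.0660 xmid 0.5492 w 0.0145 z 0.1271
y 0.066..0.0720 xmid 0.5495 w 0.0180 z 0.1259
y 0.072..0.0759 xmid 0.5494 w 0.0178 z 0.1264
y 0.083..0.0840 xmid 0.5487 w 0.0243 z 0.1250
y 0.084..0.0900 xmid 0.5499 w 0.0597 z 0.1330
y 0.090..0.0960 xmid 0.5511 w 0.0577 z 0.1326
y 0.096..0.1020 xmid 0.5488 w 0.0292 z 0.1322
y 0.102..0.1080 xmid 0.5485 w 0.0283 z 0.1311
y 0.108..0.1140 xmid 0.5485 w 0.0290 z 0.1324
y 0.114..0.1200 xmid 0.5483 w 0.0292 z 0.1324
y 0.120..0.1260 xmid 0.5483 w 0.0292 z 0.1324
y 0.126..0.1320 xmid 0.5484 w 0.0279 z 0.1304
```

View pics/w6.png

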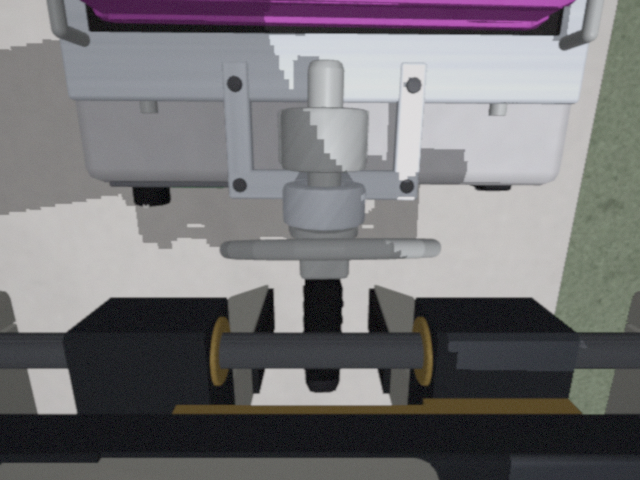

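After release the pin stayed home, sagging slightly within the hole clearance, with the ring upright at (330,248). Rising, closing the fingers, then pushing the ring forward from behind.

Emit:
play_rows --increments "0 0 -2 0 -0.1;0 0 -3 0 -0.1;0 0 0 0 -1;0 0 0 0 -1;0 0 0 0 -1" --grip_force 10

```text
clock: 18.87
position: [0.5486, 0.0444, 0.15]
ee_rot: [2.199, 2.243, -0.0]
force: [-0.5, -0.8, -0.1]
width: 0.282
gripper_force: 0.0
```

Emit:
play_rows --increments "0 0 0 0 -1;0 0 0 0 -1;0 0 0 0 -1;0 0 0 0 -1;0 0 0 0 -1"

```text
clock: 19.28
position: [0.5486, 0.0445, 0.1498]
ee_rot: [-2.199, -2.243, 0.001]
force: [-0.0, 0.5, -0.5]
width: 0.005
gripper_force: 0.0
```

```bash
python3 - <<'E'
from h import *
st()
im=vision.get_image("wrist"); P,r,c=pts(im)
m=(abs(P[:,0]-.549)<.045)&(P[:,1]>.06)&(P[:,1]<.15)&(P[:,2]>.136)&(P[:,2]<.185); Q=P[m]
print(len(Q))
for z0 in np.arange(.136,.185,.006):
    q=Q[(Q[:,2]>=z0)&(Q[:,2]<z0+.006)]
    if len(q)>5: print("z %.3f y %.4f (%.4f..%.4f) x %.4f..%.4f"%(q[:,2].mean(),q[:,1].mean(),q[:,1].min(),q[:,1].max(),q[:,0].min(),q[:,0].max()))
m=(abs(P[:,0]-.549)<.008)&(P[:,1]>.0)&(P[:,1]<.09)&(P[:,2]>.10)&(P[:,2]<.135); Q=P[m]
for y0 in np.arange(0,.09,.008):
    q=Q[(Q[:,1]>=y0)&(Q[:,1]<y0+.008)]
    if len(q)>5: print("y %.3f z %.4f"%(q[:,1].mean(),np.percentile(q[:,2],90)))
E
```

```text
t 19.28 p [0.5486 0.0445 0.1498] yaw 91.15 z [-0.0006 -0.0001 -1.    ] F [-0.   0.5 -0.5] T [ 0.01 -0.13  0.08] w 0.005 gf 0.0
2207
z 0.138 y 0.0821 (0.0799..0.0841) x 0.5222..0.5794
z 0.145 y 0.0837 (0.0817..0.0850) x 0.5206..0.5812
z 0.152 y 0.0867 (0.0834..0.0895) x 0.5196..0.5825
z 0.158 y 0.0887 (0.0853..0.0933) x 0.5198..0.5806
z 0.163 y 0.0908 (0.0871..0.0947) x 0.5229..0.5790
z 0.169 y 0.0927 (0.0887..0.0962) x 0.5275..0.5741
z 0.174 y 0.0939 (0.0908..0.0964) x 0.5347..0.5669
y 0.022 z 0.1246
y 0.028 z 0.1254
y 0.036 z 0.1259
y 0.046 z 0.1263
y 0.052 z 0.1266
y 0.060 z 0.1271
y 0.068 z 0.1263
y 0.076 z 0.1264
y 0.081 z 0.1266
y 0.090 z 0.1325
```

Emit:
play_rows --increments "1.5 0.2 0 0 -1;1.5 0 0 0 -1;0.5 0 0 0 -1;0.5 0 0 0 -1;0 0 0 0 -1"

```text
clock: 19.75
position: [0.5498, 0.0843, 0.15]
ee_rot: [2.198, 2.244, -0.002]
force: [-1.1, -3.6, 2.5]
width: 0.007
gripper_force: 1.5
```

Emit:
play_rows --increments "0.4 0 0 0 -1;0.4 0 0 0 -1;0.4 0 0 0 -1;0 0 0 0 -1"

```text
clock: 20.08
position: [0.5495, 0.0947, 0.1493]
ee_rot: [2.2, 2.242, -0.004]
force: [1.6, -5.6, -3.9]
width: 0.007
gripper_force: 2.7
```

```bash
cat >> h.py <<'E'
def ring():
    im=vision.get_image("wrist"); P,r,c=pts(im)
    m=(abs(P[:,0]-.549)<.04)&(P[:,1]>.07)&(P[:,1]<.17)&(P[:,2]>.12)&(P[:,2]<.185); Q=P[m]
    for y0 in np.arange(.07,.16,.006):
        q=Q[(Q[:,1]>=y0)&(Q[:,1]<y0+.006)]
        if len(q)>5: print("y %.3f zmax %.4f x %.4f..%.4f n%d"%(q[:,1].mean(),q[:,2].max(),q[:,0].min(),q[:,0].max(),len(q)))
    return im
E
python3 - <<'E'
from h import *
st(); im=ring(); save(im,"w7.png")
E
```

```text
t 20.08 p [0.5495 0.0947 0.1493] yaw 91.07 z [-0.0012 -0.0022 -1.    ] F [ 1.6 -5.6 -3.9] T [-1.12 -0.41  0.09] w 0.007 gf 2.7
y 0.074 zmax 0.1304 x 0.5496..0.5501 n11
y 0.079 zmax 0.1301 x 0.5495..0.5501 n23
y 0.085 zmax 0.1321 x 0.5494..0.5500 n17
y 0.091 zmax 0.1332 x 0.5345..0.5499 n15
y 0.098 zmax 0.1333 x 0.5345..0.5630 n304
y 0.103 zmax 0.1849 x 0.5227..0.5784 n1070
y 0.110 zmax 0.1802 x 0.5262..0.5755 n1425
y 0.114 zmax 0.1729 x 0.5340..0.5629 n963
y 0.121 zmax 0.1337 x 0.5341..0.5626 n724
y 0.126 zmax 0.1338 x 0.5335..0.5623 n693
y 0.133 zmax 0.1232 x 0.5437..0.5535 n209
y 0.139 zmax 0.1237 x 0.5441..0.5533 n179
```

View pics/w7.png

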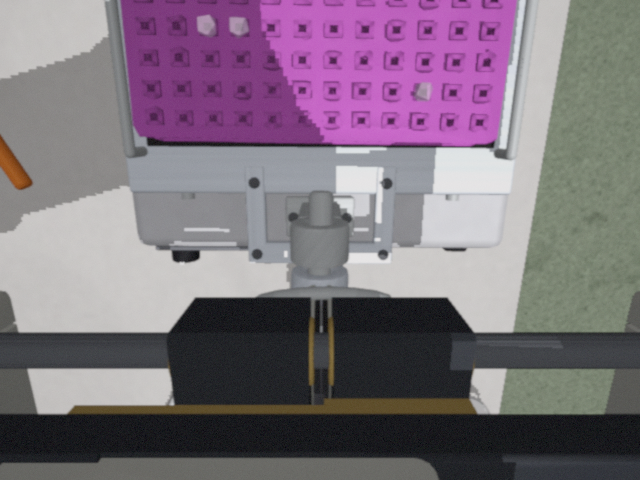

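The ring is leaning forward at (320,293) against the fingers, and the pin tip is still out at (320,200). Pushing on past over-centre.

Emit:
play_rows --increments "0.4 0 0 0 -1;0.4 0 0 0 -1;0.4 0 0 0 -1;0 0 0 0 -1"

```text
clock: 20.47
position: [0.5495, 0.1089, 0.15]
ee_rot: [-2.199, -2.243, -0.0]
force: [0.8, -0.4, -0.8]
width: 0.005
gripper_force: 0.5
```

Emit:
play_rows --increments "0.4 0 0 0 -1;0.4 0 0 0 -1;0 0 0 0 -1;0 0 0 0 -1"

```text
clock: 20.8
position: [0.5493, 0.1173, 0.1503]
ee_rot: [-2.198, -2.245, -0.001]
force: [-0.5, 0.3, -0.4]
width: 0.004
gripper_force: 0.0
```

```bash
python3 - <<'E'
from h import *
st(); im=ring()
E
```

```text
t 20.8 p [0.5493 0.1173 0.1503] yaw 91.21 z [ 0.0003  0.0005 -1.    ] F [-0.5  0.3 -0.4] T [-0.05 -0.15 -0.1 ] w 0.004 gf 0.0
y 0.098 zmax 0.1327 x 0.5495..0.5501 n12
y 0.102 zmax 0.1324 x 0.5494..0.5500 n26
y 0.110 zmax 0.1332 x 0.5493..0.5799 n34
y 0.116 zmax 0.1336 x 0.5171..0.5797 n296
y 0.121 zmax 0.1344 x 0.5196..0.5781 n741
y 0.127 zmax 0.1850 x 0.5226..0.5757 n2096
y 0.133 zmax 0.1319 x 0.5276..0.5703 n672
y 0.138 zmax 0.1316 x 0.5374..0.5604 n460
```

It snapped: force has dropped and the wire lies at y≈0.138, z≈0.131. Retreating and inspecting.

Emit:
play_rows --increments "0 0 -3 0 -1;0 0 -4 0 -1;0 0 -1 0 -1;-3 0 0 0 -1;-3 0 0 0 -1"

```text
clock: 21.27
position: [0.5512, 0.058, 0.2317]
ee_rot: [2.193, 2.247, 0.005]
force: [1.3, -1.7, -0.6]
width: 0.006
gripper_force: 0.0
```

Emit:
play_rows --increments "-1.5 0 0 0 -1;0 0 0 0 -1;0 0 0 0 -1"

```text
clock: 21.52
position: [0.5509, 0.0406, 0.2303]
ee_rot: [2.201, 2.241, 0.0]
force: [-0.6, 1.0, 0.5]
width: 0.004
gripper_force: 0.0
```

```bash
python3 - <<'E'
from h import *
st(); im=vision.get_image("wrist"); P,r,c=pts(im)
save(im,"w8.png",(0,300,170,500),2)
m=(abs(P[:,0]-.549)<.012)&(P[:,1]>.0)&(P[:,1]<.15)&(P[:,2]>.09)&(P[:,2]<.14); Q=P[m]
for y0 in np.arange(.06,.15,.003):
    q=Q[(Q[:,1]>=y0)&(Q[:,1]<y0+.003)]
    if len(q)>5: print("y %.4f..%.4f z %.4f x %.4f..%.4f"%(q[:,1].min(),q[:,1].max(),np.percentile(q[:,2],95),q[:,0].min(),q[:,0].max()))
E
```

```text
t 21.52 p [0.5509 0.0406 0.2303] yaw 91.02 z [ 0.0004 -0.0001 -1.    ] F [-0.6  1.   0.5] T [ 0.01 -0.12  0.06] w 0.004 gf 0.0
y 0.0600..0.0630 z 0.1276 x 0.5416..0.5565
y 0.0631..0.0660 z 0.1273 x 0.5416..0.5564
y 0.0660..0.0690 z 0.1264 x 0.5413..0.5576
y 0.0690..0.0719 z 0.1266 x 0.5394..0.5583
y 0.0721..0.0750 z 0.1267 x 0.5376..0.5582
y 0.0750..0.0780 z 0.1267 x 0.5370..0.5605
y 0.0780..0.0809 z 0.1268 x 0.5376..0.5610
y 0.0810..0.0840 z 0.1286 x 0.5371..0.5610
y 0.0840..0.0869 z 0.1291 x 0.5370..0.5607
y 0.0871..0.0899 z 0.1327 x 0.5373..0.5608
y 0.0901..0.0930 z 0.1328 x 0.5372..0.5609
y 0.0930..0.0960 z 0.1328 x 0.5373..0.5609
y 0.0960..0.0990 z 0.1330 x 0.5372..0.5608
y 0.0990..0.1020 z 0.1326 x 0.5372..0.5609
y 0.1022..0.1050 z 0.1237 x 0.5429..0.5536
y 0.1050..0.1080 z 0.1324 x 0.5371..0.5606
y 0.1082..0.1110 z 0.1329 x 0.5372..0.5605
y 0.1110..0.1140 z 0.1330 x 0.5371..0.5604
y 0.1140..0.1170 z 0.1328 x 0.5372..0.5610
y 0.1170..0.1200 z 0.1326 x 0.5371..0.5609
y 0.1200..0.1230 z 0.1329 x 0.5372..0.5608
y 0.1230..0.1260 z 0.1329 x 0.5371..0.5608
y 0.1260..0.1288 z 0.1314 x 0.5377..0.5607
y 0.1292..0.1319 z 0.1298 x 0.5372..0.5605
y 0.1322..0.1350 z 0.1308 x 0.5372..0.5610
y 0.1350..0.1380 z 0.1304 x 0.5371..0.5609
y 0.1380..0.1409 z 0.1253 x 0.5419..0.5528
```

View pics/w8.png

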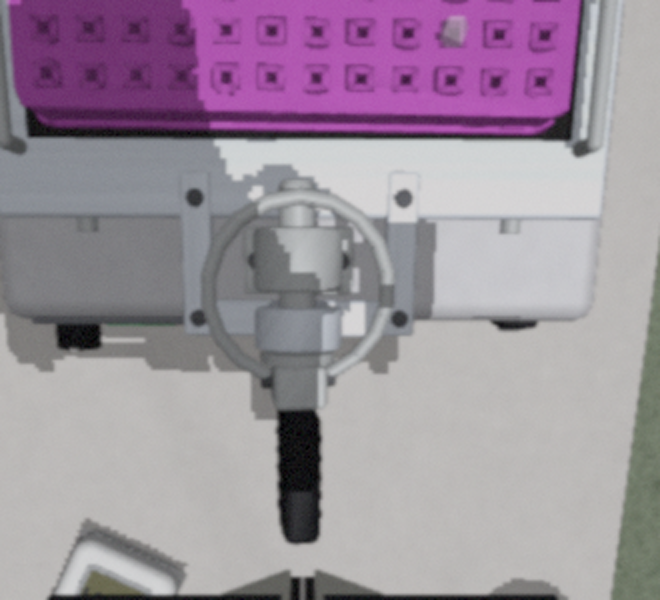

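```bash
python3 - <<'E'
from h import *
im=vision.get_image("wrist"); P,r,c=pts(im)
m=(abs(P[:,0]-.5485)<.004)&(P[:,1]>.135)&(P[:,1]<.16)&(P[:,2]>.10)&(P[:,2]<.135); Q=P[m]
print(len(Q), np.sort(Q[:,1])[-8:], Q[Q[:,1].argmax()])
g=(abs(P[:,0]-.549)<.01)&(P[:,1]>.0)&(P[:,1]<.04)&(P[:,2]>.10)&(P[:,2]<.135); Q=P[g]; print("grip end",np.sort(Q[:,1])[:4], np.percentile(Q[:,2],95))
m=(abs(P[:,0]-.549)<.006)&(P[:,1]>.076)&(P[:,1]<.092)&(P[:,2]>.11); Q=P[m]
for y,z in sorted({(round(q[1],3),round(q[2],3)) for q in Q})[::2]: print(y,z,end="; ")
E
```

```text
122 [0.1409 0.1409 0.1409 0.1409 0.1409 0.141  0.1413 0.1414] [0.5518 0.1414 0.1197]
grip end [0.0188 0.0188 0.019  0.0192] 0.12576172269535937
0.076 0.124; 0.076 0.127; 0.076 0.301; 0.076 0.308; 0.076 0.31; 0.076 0.312; 0.076 0.314; 0.076 0.316; 0.076 0.318; 0.076 0.32; 0.077 0.125; 0.077 0.127; 0.077 0.3; 0.077 0.302; 0.077 0.308; 0.077 0.31; 0.077 0.312; 0.077 0.314; 0.077 0.316; 0.077 0.318; 0.077 0.32; 0.078 0.124; 0.078 0.126; 0.078 0.3; 0.078 0.302; 0.078 0.304; 0.078 0.306; 0.078 0.308; 0.078 0.31; 0.078 0.312; 0.078 0.314; 0.078 0.316; 0.078 0.318; 0.078 0.32; 0.079 0.125; 0.079 0.127; 0.079 0.302; 0.079 0.304; 0.079 0.306; 0.079 0.308; 0.079 0.31; 0.079 0.312; 0.079 0.314; 0.079 0.316; 0.079 0.318; 0.079 0.32; 0.08 0.125; 0.08 0.127; 0.081 0.125; 0.081 0.127; 0.082 0.123; 0.082 0.125; 0.082 0.127; 0.083 0.128; 0.083 0.13; 0.084 0.128; 0.084 0.13; 0.085 0.127; 0.085 0.129; 0.086 0.12; 0.086 0.125; 0.086 0.127; 0.086 0.129; 0.087 0.12; 0.087 0.122; 0.087 0.124; 0.087 0.126; 0.088 0.13; 0.088 0.132; 0.089 0.131; 0.089 0.133; 0.09 0.131; 0.09 0.133; 0.091 0.13; 0.091 0.132; 0.092 0.13; 0.092 0.132; 0.092 0.134;
```

The ring is closed over both eyes (crop: ring round (300,290)). The tip and shoulder read about 1 mm short, so I'll nudge the grip's end home gently with closed fingers.

Emit:
play_rows --increments "-3 -0.2 0 0 -1;-3 0 0 0 -1;0 0 4 0 -1;0 0 4 0 -1;0 0 4 0 -1"

```text
clock: 22.03
position: [0.5508, -0.0176, 0.1095]
ee_rot: [2.197, 2.243, 0.004]
force: [0.4, -0.1, -0.8]
width: 0.008
gripper_force: 0.0
```

Emit:
play_rows --increments "0 0 0.5 0 -1;0 0 0 0 -1;1.0 0 0 0 -1;1.0 0 0 0 -1;0 0 0 0 -1"

```text
clock: 22.45
position: [0.5513, 0.0056, 0.1077]
ee_rot: [2.194, 2.246, 0.007]
force: [-0.3, 0.5, 0.4]
width: 0.004
gripper_force: 0.0
```

Emit:
play_rows --increments "0.3 0 0 0 -1;0.2 0 0 0 -1;0.1 0 0 0 -1;0 0 0 0 -1"

```text
clock: 22.78
position: [0.55, 0.0066, 0.1057]
ee_rot: [2.199, 2.241, -0.0]
force: [-0.3, -3.4, 2.3]
width: 0.006
gripper_force: 1.8
```

Emit:
play_rows --increments "0.1 0 0 0 -1;0 0 0 0 -1"

```text
clock: 22.95
position: [0.5499, 0.0067, 0.1055]
ee_rot: [2.2, 2.24, -0.001]
force: [-0.1, -7.2, 4.6]
width: 0.007
gripper_force: 3.4
```

Emit:
play_rows --increments "0.1 0 0 0 -1;0 0 0 0 -1"

```text
clock: 23.12
position: [0.5499, 0.0068, 0.1055]
ee_rot: [2.2, 2.239, -0.002]
force: [-0.5, -10.0, 4.8]
width: 0.005
gripper_force: 4.7
```

Emit:
play_rows --increments "0.1 0 0 0 -1;0 0 0 0 -1;0.1 0 0 0 -1;0 0 0 0 -1"

```text
clock: 23.45
position: [0.5499, 0.0069, 0.1055]
ee_rot: [2.201, 2.237, -0.005]
force: [0.9, -15.0, 5.6]
width: 0.003
gripper_force: 7.3
```

Emit:
play_rows --increments "-1 0 0 0 -1;-3 0 0 0 -1;0 0 -4 0 -1;0 0 -4 0 -1;0 0 -4 0 -1"

```text
clock: 23.87
position: [0.5493, -0.0286, 0.226]
ee_rot: [-2.198, -2.241, 0.001]
force: [0.4, -0.3, -0.7]
width: 0.004
gripper_force: 0.0
```

Emit:
play_rows --increments "3 0 0 0 -1;3 0 0 0 -1;0 0 0 0 -1;0 0 0 0 -1;0 0 0 0 -1"

```text
clock: 24.28
position: [0.5487, 0.0314, 0.2247]
ee_rot: [-2.198, -2.244, 0.001]
force: [0.2, -0.1, -0.1]
width: 0.006
gripper_force: 0.0
```

```bash
python3 - <<'E'
from h import *
st(); im=vision.get_image("wrist"); P,r,c=pts(im); save(im,"w9.png")
m=(abs(P[:,0]-.5485)<.004)&(P[:,1]>.135)&(P[:,1]<.16)&(P[:,2]>.10)&(P[:,2]<.135); Q=P[m]
print(np.sort(Q[:,1])[-8:])
g=(abs(P[:,0]-.549)<.01)&(P[:,1]>.0)&(P[:,1]<.04)&(P[:,2]>.10)&(P[:,2]<.135); Q=P[g]; print("grip end",np.sort(Q[:,1])[:4], np.percentile(Q[:,2],95))
m=(abs(P[:,0]-.549)<.006)&(P[:,1]>.079)&(P[:,1]<.092)&(P[:,2]>.11)&(P[:,2]<.14); Q=P[m]
for y,z in sorted({(round(q[1],3),round(q[2],3)) for q in Q})[::2]: print(y,z,end="; ")
E
```

```text
t 24.28 p [0.5487 0.0314 0.2247] yaw 91.19 z [-0.0008  0.     -1.    ] F [ 0.2 -0.1 -0.1] T [-0.01 -0.09 -0.06] w 0.006 gf 0.0
[0.1406 0.1406 0.1407 0.1407 0.1408 0.1408 0.1408 0.1409]
grip end [0.0179 0.0184 0.0186 0.0186] 0.1256317252032254
0.079 0.124; 0.079 0.126; 0.08 0.124; 0.08 0.126; 0.08 0.128; 0.081 0.125; 0.081 0.127; 0.082 0.125; 0.083 0.126; 0.083 0.128; 0.083 0.13; 0.084 0.127; 0.084 0.129; 0.085 0.127; 0.085 0.129; 0.086 0.126; 0.086 0.128; 0.086 0.13; 0.087 0.12; 0.087 0.122; 0.088 0.129; 0.088 0.131; 0.089 0.129; 0.089 0.131; 0.089 0.133; 0.09 0.131; 0.09 0.133; 0.091 0.131; 0.091 0.133; 0.092 0.131; 0.092 0.133;
```

The nudge to 15 N moved nothing, so the shoulder is bearing on the eye, and the visible lean is only the hole clearance. The arm is clear of everything, so I'm handing in.

```bash
python3 -c "
from h import *
print(job.sign_off())"
```

```text
the job is handed in; nothing more can be done
None
```

The pin is through both eyes with its shoulder against the platform's eye and the ring snapped shut over them; it sags about 3° in the hole clearance, so the shoulder's centre reads roughly 1 mm off the eye, and a 15 N push moved it no further. The job is handed in at about 24 s, with the arm clear and no contact with the bystanders (not re-measured).

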